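Hook the shaker's hold-down spring

ROBOT

A 6-joint arm with a two-finger parallel gripper is mounted at the origin on the work surface. World frame = base frame: x ahead of the robot, y to its left, z up, the work surface at z = 0. Lengths are in mm, angles in rad, forces in N, time in s.
With the tool pointing down it reaches from about 350 to 975 mm from the base axis. Payload 7.1 kg.
Tool frame: the origin (TCP) lies at the very end of the fingers, on their centre line; the grasp point (between the pads) lies ctrl.hold_point_z behind it (ctrl.hold_point_z is the distance from the TCP to the grasp point, in mm); z points along the fingers, y is the line along which they close (so a half turn about z gives the same grasp; the last joint's range is limited). The gripper opens to 88 mm and grips with 3 to 60 N. Pads are 20 mm wide; open, the fingers measure 115 mm over their backs; the gripper's body (75 mm by 178 mm) begins 61 mm behind the grasp point.
Start: joints at [-1.152, 0.423, 1.63, -0, 1.089, -0.019], TCP at [264.982, -566.029, 222.675] pointing down, gripper open.
Joint ranges: [-3, 3], [-0.9, 2.11], [0.09, 2.58], [-1.31, 4.45], [0.11, 2.69], [-2.54, 2.54]. Speed limits (rad/s): [2.39, 2.39, 3.01, 3.14, 3.14, 3.14].

INTERFACE

Orientations are given as a rotation vector (axis times angle).
In Python, from workcell import ctrl gives the robot as it stands. The module is installed in compiled form; this text tells all that it offers.
- The arm moves only by the shell command python3 -m creep 'ROWS'. ROWS is JSON, a list of rows, each an object with "translation": the shift along the tool's x, y, z in mm, a list of three; "angular": the turn, a rotation vector about the tool's x, y, z in rad, a list of three; "jaw": the opening, from 0 (shut) to 1 (fully open). A call has exactly 8 rows; each row is the pose to reach, as a shift and turn from the pose commanded when the call began, along the tool's axes at that moment; what a row does not reach only later rows make up. A row lasts 1/8 s, in which the tool goes at most 62.5 mm and 10.7 degrees, less where a joint would pass 70% of its speed; a pose out of reach is approached as far as the arm can. A call with a gripper value outside its range is refused whole. The fingers move at their own pace and stop on an object; the grip force is fixed at half the most. Time passes only in rows, so rows that repeat a pose let the fingers close, or fill a call up. It gives the time, the measured TCP pose, the force, the opening and the grip force at its end, in the units of the state.
- ctrl.get_obs(): the state, without advancing time (a new reading comes with each control period).
- ctrl.get_image(name): name is "side" or "top" or "wrist"; returns the picture (480x640x3 uint8, red, green, blue); there is no depth.
- ctrl.camera_info(name): a dict with "camera_matrix" (3x3 intrinsics, pixels), "world_from_camera" (4x4, takes a point from camera to world coordinates). Camera axes: x right, y up, looking along -z (the intrinsics and any distortion apply to the point x, -y, -z); pixel columns grow to the right and rows downward; lengths in mm; the calibration is good to about 2 mm. A picture is of the moment at which its call begins: read the wrist's pose just before it. camera_info takes no time and is no camera call; for the wrist camera it gives the pose at the moment of the call.
- ctrl.close_job(): hands the job in; it is judged then, once.
Trained networks look in the newest picture that a camera, given by its name, has taken for a name from the list of things; names that differ only in an ending like _2 or _b are one class to them, and where a whole thing is asked for, a point or a joint stands for the part that bears it (a point fixed in the world has none). Each returns a list of dicts, best first, with "score" (0 to 1); they miss things now and then, are a little off and sometimes report something else, mostly with a low value. They report only what shows in the picture. A call takes as long as a camera call.
- ctrl.look_for(camera, label): "rect" ([left, top, right, bottom] in pixels, round what is visible of it).
The state is a dict: "t": time; "qpos": joint angles; "qvel": joint speeds; "joint_torque": joint torques, N m; "ee_pos": TCP position; "orientation": TCP orientation; "ft_force": force on the tool from outside, world axes, zero at the start; "moment": the same for the moment, N m; "width": finger opening in mm; "grasp_force": force on a finger pad.
Only numpy, scipy, OpenCV 4.12 (cv2) and the standard library are available. Lean on these libraries where they do the work, as an engineer would, in place of code of your own. Each camera call takes 0.05 s, during which the arm holds its last target. There are 200 camera calls.

TASK

Take the orange-handled spring puller from its stand, put its pin through the red pull ring of the loose hold-down spring on the shaker and stretch the spring until its hook catches on the green-topped anchor post. Move the spring only with the puller, never with the gripper itself. Then put the puller back upright in its own stand, pin in the hole, and let go; leave the stirring paddle, beaker and reagent bottle where they are.

Things in the scene. Friction and masses are not known exactly. Their poses are not given: they have to be found in the camera images.
- puller: Spring puller, loose, about 0.14 kg, upright in its stand. z up along it, origin at the pin's lower end. Upward: round steel pin, 8 mm diameter, z = 0-60 mm; black round guard, 44 mm diameter, z = 60-66; orange square handle 24 x 24 mm, sides along x and y, z = 66-132. Grip the handle from above, e.g. at z = 100 mm.
- puller_stand: Grey fixed block 64 x 64 mm, 70 mm tall, with a 27 mm square vertical hole through its middle; origin at the centre of its underside. The puller stands with its pin in the hole and its guard on the block's top, its origin then 10 mm above the block's. A like block holds the stirring paddle.
- spring_hook: Free end of a level tension spring, 25 mm above the tray of a white shaker (tray 85 mm above the bench): steel hook and, beyond it, a red ring, wire 6 mm. Origin: ring centre (26 mm clear inside), mid-wire. x: along the spring, the way to pull; z up. Slides along x by 0-65 mm, pulling back with 1 N + 100 N/m; unstretched at the start. Only the puller may touch it.
- hook_mouth (a point): Where the post's axis stands when hooked: 24 mm behind the ring's centre, same axes as spring_hook. The mouth is 24 mm wide and open to -x: cross bar 8 mm ahead (+x) of this point, stem at y = -15 mm, lip at y = +15 mm reaching back to x = -9 mm. The post can enter only from behind: the lip's end must pass beyond the post first.
- spring_pivot (a point): Centre of the fixed upright pin about which the spring swings freely and level, at the hook's height. In the spring's axes the ring's centre lies 131 mm + stretch ahead (+x) of it and 15 mm to the left (+y). The spring starts swung 0.38-0.62 rad clockwise (seen from above) of where it will hang when hooked; it can swing 0.25 rad past that.
- anchor_post_top (a point): Centre of the top of the fixed steel anchor post, 10 mm diameter (green top 11 mm), 40 mm high on the tray, top 125 mm above the bench. Hooked, the spring is stretched 20 mm; about 45 mm takes the lip clear beyond the post while swinging to it. A low blue tube carrier, 36 mm high, stands over 25 mm beyond it.
- stirring_paddle: Bystander, loose: stirring paddle with a round green handle, 110 mm tall, standing in a grey block like the puller's. Origin at its lower end.
- beaker: Bystander, loose: glass beaker, 66 mm across, 85 mm tall. Origin at the centre of its underside.
- reagent_bottle: Bystander, loose: amber bottle with a blue cap, 68 mm across, 150 mm tall. Origin at the centre of its underside.

How it is judged (in metres and radians):
On the way, in this order (a step that is already met when the one before it is completed fails the run):
1. the puller stretches the spring: it pulls on the ring with more than 2.5 N (contact force between puller and spring_hook above 2.5 N), for 0.2 s.
2. the hook hangs on the anchor post by itself, the puller no longer pulling (horizontal distance between hook_mouth and anchor_post_top below 0.012 m and contact force between puller and spring_hook below 0.1 N), for 0.2 s.
At the end, for the whole second after the job is handed in: The spring's hook hangs on the anchor post (the post's axis within 12 mm of the middle of the mouth), the puller stands in its own stand's hole (within 18 mm of its axis, seated to within 10 mm, less than 10 degrees off upright), both at rest (all of step 2 and horizontal distance between puller and puller_stand below 0.018 m and z of puller in the frame of puller_stand below 0.02 m and angle between puller's own z axis and vertical below 0.17 rad and linear speed of each of puller, spring_hook below 0.02 m/s); the robot touches nothing.
It fails at once if the gripper or arm pushes on the spring (more than 1 N) (contact force between any of the fingers, the arm and spring_hook above 1 N).
It fails at once if a bystander is moved more than 30 mm (distance of any of stirring_paddle, beaker, reagent_bottle from where it was at the start of the episode above 0.03 m).
It also fails if it takes over 54 s, if anything falls off the work surface, if the arm or the gripper's body presses on something with over 40 N, if the wrist force passes 120 N, or if a joint passes its speed limit or range.

## Working session

There is one attempt and no reset: what is moved stays moved. The work goes in short steps, Python scripts to look and compute and a shell command to move; the robot and the scene stay as the last step left them, time stands still between calls to the robot, and variables do not carry over. Pictures are saved under pics/ and viewed, at most 14 in all, crops included, and the job is handed in when it is done.

```bash
mkdir -p pics; cat > h.py <<'E'
from workcell import ctrl
import numpy as np, cv2
def snap(n,f):
    im=ctrl.get_image(n); cv2.imwrite('pics/'+f,im[:,:,::-1]); return im
def ray(n,px,z):
    i=ctrl.camera_info(n);K=np.array(i['camera_matrix']);T=np.array(i['world_from_camera'])
    d=np.linalg.inv(K)@[px[0],px[1],1]; d=T[:3,:3]@[d[0],-d[1],-d[2]]; o=T[:3,3]
    return (o+d*(z-o[2])/d[2]).round(1)
def proj(n,p):
    i=ctrl.camera_info(n);K=np.array(i['camera_matrix']);T=np.array(i['world_from_camera'])
    c=T[:3,:3].T@(np.array(p)-T[:3,3]); q=K@[c[0],-c[1],-c[2]]; return (q[:2]/q[2]).round(1)
E
python3 - <<'E'
from h import *
snap('top','top0.png')
for l in ['puller','puller_stand','spring_hook','hook_mouth','spring_pivot','anchor_post_top','stirring_paddle','beaker','reagent_bottle']:
    print(l,[(np.round(d['rect'],0).tolist(),round(d['score'],2)) for d in ctrl.look_for('top',l)][:2])
i=ctrl.camera_info('top');print(i)
snap('side','side0.png')
o=ctrl.get_obs();print(o['t'],o['ee_pos'],o['orientation'],ctrl.hold_point_z,o['width'])
E
```

```text
puller [([133.0, 282.0, 161.0, 301.0], 0.6)]
puller_stand [([124.0, 271.0, 181.0, 315.0], 0.8), ([132.0, 208.0, 179.0, 251.0], 0.68)]
spring_hook [([409.0, 182.0, 442.0, 239.0], 0.64)]
hook_mouth [([412.0, 196.0, 433.0, 237.0], 0.78)]
spring_pivot [([408.0, 159.0, 455.0, 236.0], 0.95)]
anchor_post_top [([444.0, 229.0, 458.0, 240.0], 0.56)]
stirring_paddle [([232.0, 199.0, 254.0, 223.0], 0.92)]
beaker [([247.0, 289.0, 281.0, 323.0], 0.6), ([133.0, 210.0, 178.0, 251.0], 0.48)]
reagent_bottle [([133.0, 210.0, 178.0, 248.0], 0.94)]
{'camera_matrix': array([[606.32890223,   0.        , 308.30743278],
       [  0.        , 606.32890223, 235.04212695],
       [  0.        ,   0.        ,   1.        ]]), 'world_from_camera': array([[ 2.40691497e-03,  9.97956129e-01, -6.38574270e-02,
         4.84550783e+02],
       [-9.99983194e-01,  2.73877376e-03,  5.10984478e-03,
         4.39370754e+01],
       [ 5.27429196e-03,  6.38440549e-02,  9.97945950e-01,
         1.21023722e+03],
       [ 0.00000000e+00,  0.00000000e+00,  0.00000000e+00,
         1.00000000e+00]])}
0.55 [ 264.95683802 -566.02301016  222.65795995] [-3.06658500e+00 -6.82137096e-01  3.13898273e-05] 18.700000000000003 88.00860551591457
```

View pics/top0.png

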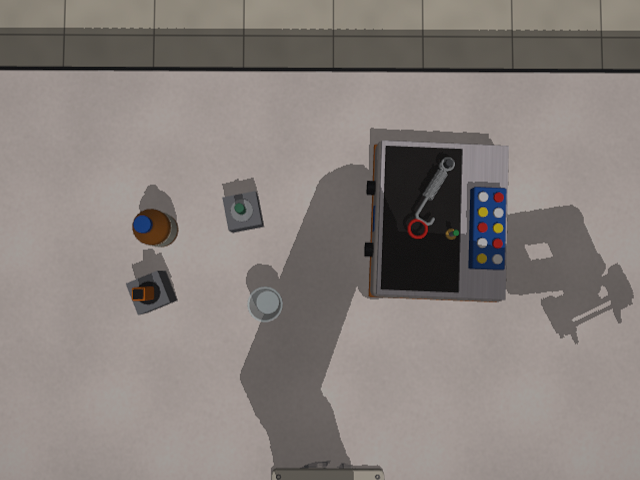

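View pics/side0.png

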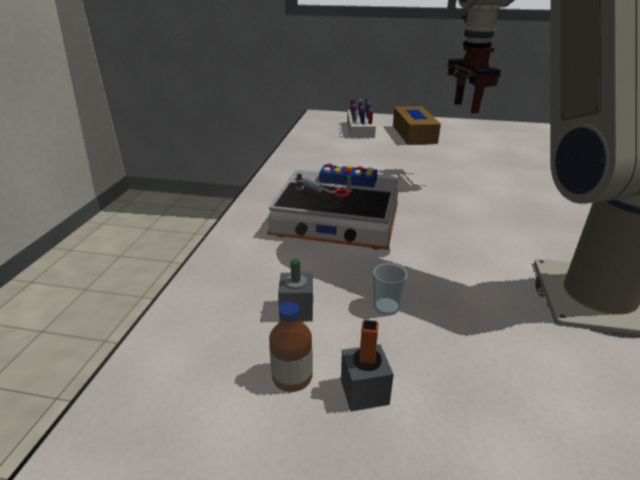

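The top view shows the puller handle at (144,293), its stand at about (152,293), the ring at (418,229), the pivot at (448,163) and the post at (452,234). The side view confirms this: the bottle and beaker stand near the puller, and nothing is above the shaker.

```bash
python3 - <<'E'
from h import *
im=cv2.imread('pics/top0.png')
R=ray('top',(418,229),110);P=ray('top',(448,163),115);A=ray('top',(451.5,234),125);print('ring',R,'piv',P,'post',A)
print(np.hypot(*(R-P)[:2]),'want',np.hypot(131,15),np.hypot(*(A-P)[:2]),'want',np.hypot(127,15))
print('puller top',ray('top',(144,294),142),'sideside',ray('top',(149,292),76))
c=im[170:260,395:475];c2=im[260:330,110:190]
cv2.imwrite('pics/c.png',np.hstack([cv2.resize(c,(400,450),interpolation=2),cv2.resize(c2,(400,350),interpolation=2)[:350].repeat(1,0) if 0 else cv2.copyMakeBorder(cv2.resize(c2,(400,350),interpolation=2),0,100,0,0,0)]))
E
```

```text
ring [ 566.5 -161.4  110. ] piv [ 687.2 -216.5  115. ] post [ 556.6 -218.8  125. ]
132.68195054339535 want 131.85598204101322 130.620251109849 want 127.88275880665071
puller top [448.6 326.1 142. ] sideside [450.1 334.3  76. ]
```

View pics/c.png

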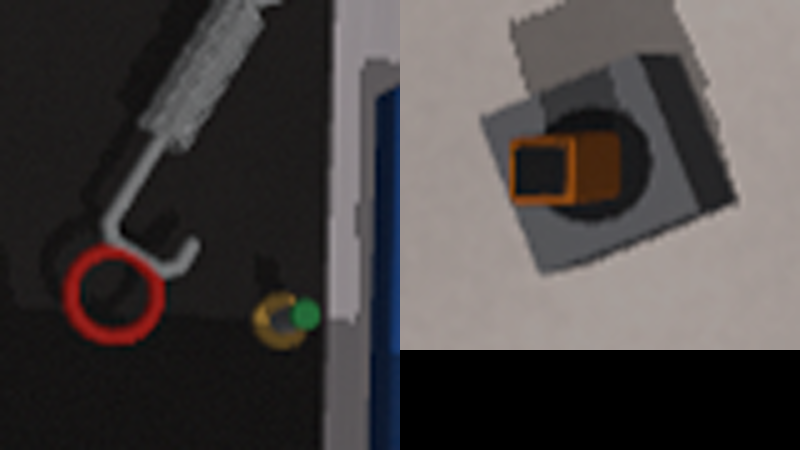

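The ring centre is at (417.8,229.2), the green post top at (456,232.6), the guard centre at (149,292.6) and the handle top at (138.6,294). The handle is turned about 4-5° CCW.

```bash
cat >> h.py <<'E'
from scipy.spatial.transform import Rotation as Ro
def down(yd): # tool y along world angle yd (deg), z down
    a=np.radians(yd);y=np.array([np.cos(a),np.sin(a),0]);z=np.array([0,0,-1.]);return Ro.from_matrix(np.c_[np.cross(y,z),y,z])
def rel(*tg):
    o=ctrl.get_obs();R0=Ro.from_rotvec(o['orientation']);p=np.array(o['ee_pos'])
    yy=R0.as_matrix()[:,1];print('t',round(o['t'],2),'at',p.round(1),'yaw',np.degrees(np.arctan2(yy[1],yy[0])).round(1),'w',round(o['width'],1),'F',np.round(o['ft_force'],1))
    for t in tg: print(t,R0.inv().apply(np.array(t[:3])-p).round(1).tolist(),(R0.inv()*down(t[3])).as_rotvec().round(3).tolist())
E
python3 - <<'E'
from h import *
R=ray('top',(417.8,229.2),113);P=ray('top',(447.5,163.5),118);A=ray('top',(456.2,232.6),125);print('ring',R,'piv',P,'post',A)
print(np.hypot(*(R-P)[:2]),np.hypot(*(A-P)[:2]))
print('puller top',ray('top',(138.6,294),142),'guard',ray('top',(149,292.6),76))
rel((400,-380,290,-45),(530,-150,290,-20))
E
```

```text
ring [ 565.9 -160.5  113. ] piv [ 685.7 -214.8  118. ] post [ 559.1 -227.3  125. ]
131.53147912191977 127.21560438876988
puller top [448.6 335.5 142. ] guard [449.  334.3  76. ]
t 0.55 at [ 265.  -566.   222.7] yaw -64.9 w 88.0 F [ 0.8 -0.7  0.2]
(400, -380, 290, -45) [201.2, -111.2, -67.3] [-0.0, -0.0, -0.348]
(530, -150, 290, -20) [416.4, -264.4, -67.3] [-0.0, -0.0, -0.784]
```

```bash
python3 -m creep '[{"translation":[50,-28,-30],"angular":[0,0,-0.1],"jaw":1},{"translation":[100,-56,-50],"angular":[0,0,-0.2],"jaw":1},{"translation":[150,-85,-67],"angular":[0,0,-0.3],"jaw":1},{"translation":[200,-111,-67],"angular":[0,0,-0.4],"jaw":1},{"translation":[254,-145,-67],"angular":[0,0,-0.5],"jaw":1},{"translation":[308,-185,-67],"angular":[0,0,-0.6],"jaw":1},{"translation":[362,-225,-67],"angular":[0,0,-0.7],"jaw":1},{"translation":[416,-264,-67],"angular":[0,0,-0.78],"jaw":1}]'
python3 - <<'E'
from h import *
rel((500,100,290,0),(449,333,290,4.5))
E
```

```text
t: 1.55
ee_pos: [523.5, -161.7, 290.0]
orientation: [2.574, 1.8, 0.001]
ft_force: [0.5, -1.1, 0.4]
width: 87.5
grasp_force: 0.0
t 1.55 at [ 523.5 -161.7  290. ] yaw -20.1 w 87.5 F [ 0.5 -1.1  0.4]
(500, 100, 290, 0) [237.7, -111.8, -0.1] [0.001, 0.0, -0.35]
(449, 333, 290, 4.5) [439.1, -239.6, -0.2] [0.001, 0.0, -0.429]
```

```bash
python3 -m creep '[{"translation":[54,-28,0],"angular":[0,0,-0.06],"jaw":1},{"translation":[108,-57,0],"angular":[0,0,-0.12],"jaw":1},{"translation":[162,-86,0],"angular":[0,0,-0.18],"jaw":1},{"translation":[216,-116,0],"angular":[0,0,-0.24],"jaw":1},{"translation":[270,-147,0],"angular":[0,0,-0.3],"jaw":1},{"translation":[324,-180,0],"angular":[0,0,-0.36],"jaw":1},{"translation":[376,-212,0],"angular":[0,0,-0.43],"jaw":1},{"translation":[426,-241,0],"angular":[0,0,-0.43],"jaw":1}]'
python3 - <<'E'
from h import *
import time
snap('wrist','w0.png');snap('wrist','w1.png')
print(ctrl.camera_info('wrist'))
for l in ['puller','puller_stand']:print(l,[(np.round(d['rect'],0).tolist(),round(d['score'],2)) for d in ctrl.look_for('wrist',l)][:2])
print(proj('wrist',(449,335,142)),proj('wrist',(449,334,76)))
rel((449,334,91,4.5))
E
```

```text
t: 2.55
ee_pos: [443.0, 321.6, 290.0]
orientation: [2.133, 2.307, 0.001]
ft_force: [-0.1, -0.8, -0.3]
width: 88.2
grasp_force: 0.0
{'camera_matrix': array([[341.22534692,   0.        , 316.82823692],
       [  0.        , 341.22534692, 244.06607712],
       [  0.        ,   0.        ,   1.        ]]), 'world_from_camera': array([[ 9.96717360e-01, -7.77720885e-02, -2.24945929e-02,
         4.36779212e+02],
       [ 8.09466147e-02,  9.62346669e-01,  2.59492839e-01,
         3.95742735e+02],
       [ 1.46629646e-03, -2.60461879e-01,  9.65483019e-01,
         4.52507395e+02],
       [ 0.00000000e+00,  0.00000000e+00,  0.00000000e+00,
         1.00000000e+00]])}
puller [([306.0, 189.0, 343.0, 236.0], 0.73)]
puller_stand [([288.0, 165.0, 361.0, 242.0], 0.95)]
[324.1 216.3] [322.8 206.2]
t 2.75 at [443.3 320.2 289.5] yaw 4.6 w 88.2 F [-0.5  0.3 -0.2]
(449, 334, 91, 4.5) [13.4, 6.9, 198.5] [-0.0, 0.001, 0.001]
```

View pics/w1.png

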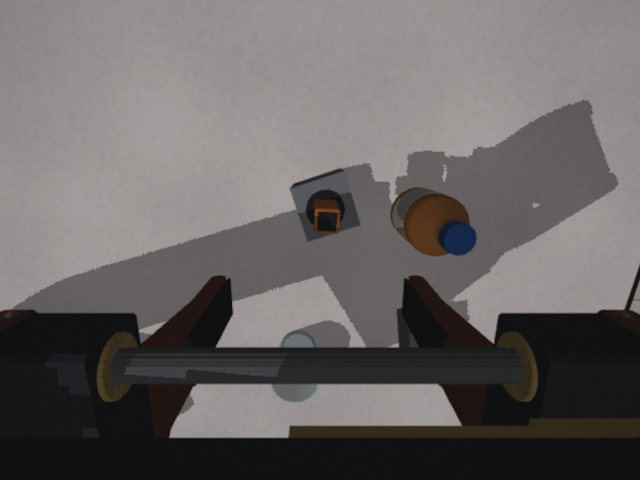

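The handle top is at (327,220), within about 4 px of the prediction (324,216), and square to the fingers. I'll descend.

```bash
python3 -m creep '[{"translation":[12,8,30],"angular":[0,0,0],"jaw":1},{"translation":[12,8,80],"angular":[0,0,0],"jaw":1},{"translation":[12,8,130],"angular":[0,0,0],"jaw":1},{"translation":[12,8,170],"angular":[0,0,0],"jaw":1},{"translation":[12,8,198],"angular":[0,0,0],"jaw":1},{"translation":[12,8,198],"angular":[0,0,0],"jaw":1},{"translation":[12,8,198],"angular":[0,0,0],"jaw":0},{"translation":[12,8,198],"angular":[0,0,0],"jaw":0}]'
python3 -m creep '[{"translation":[0,0,0],"angular":[0,0,0],"jaw":0},{"translation":[0,0,0],"angular":[0,0,0],"jaw":0},{"translation":[0,0,0],"angular":[0,0,0],"jaw":0},{"translation":[0,0,0],"angular":[0,0,0],"jaw":0},{"translation":[0,0,0],"angular":[0,0,0],"jaw":0},{"translation":[0,0,0],"angular":[0,0,0],"jaw":0},{"translation":[0,0,0],"angular":[0,0,0],"jaw":0},{"translation":[0,0,-40],"angular":[0,0,0],"jaw":0}]'
python3 - <<'E'
from h import *
rel((449,334,290,4.5))
E
```

```text
t: 3.75
ee_pos: [451.9, 332.3, 93.3]
orientation: [2.134, 2.304, 0.004]
ft_force: [0.3, -0.1, -0.3]
width: 71.2
grasp_force: 0.0
t: 4.75
ee_pos: [448.8, 330.7, 129.4]
orientation: [-2.133, -2.304, 0.01]
ft_force: [1.1, 0.4, -1.0]
width: 24.1
grasp_force: 29.7
t 4.75 at [448.8 330.7 129.4] yaw 4.4 w 24.1 F [ 1.1  0.4 -1. ]
(449, 334, 290, 4.5) [2.8, -0.5, -160.6] [-0.006, 0.003, -0.002]
```

```bash
python3 -m creep '[{"translation":[0,0,-60],"angular":[0,0,0],"jaw":0},{"translation":[-10,5,-115],"angular":[0,0,0],"jaw":0},{"translation":[-60,20,-120],"angular":[0,0,0],"jaw":0},{"translation":[-118,35,-120],"angular":[0,0,0],"jaw":0},{"translation":[-177,50,-120],"angular":[0,0,0],"jaw":0},{"translation":[-236,65,-120],"angular":[0,0,0],"jaw":0},{"translation":[-295,75,-120],"angular":[0,0,0],"jaw":0},{"translation":[-350,85,-120],"angular":[0,0,0],"jaw":0}]'
python3 - <<'E'
from h import *
rel((567,-159,220,4.5))
E
```

```text
t: 5.75
ee_pos: [562.5, -12.4, 251.5]
orientation: [-2.135, -2.305, 0.0]
ft_force: [0.1, 0.9, -1.4]
width: 24.3
grasp_force: 29.7
t 5.75 at [562.5 -12.4 251.5] yaw 4.4 w 24.3 F [ 0.1  0.9 -1.4]
(567, -159, 220, 4.5) [-146.5, -6.7, 31.5] [-0.0, -0.0, -0.002]
```

```bash
python3 -m creep '[{"translation":[-50,-2,0],"angular":[0,0,0],"jaw":0},{"translation":[-100,-4,10],"angular":[0,0,0],"jaw":0},{"translation":[-130,-6,30],"angular":[0,0,0],"jaw":0},{"translation":[-138,-7,30],"angular":[0,0,0],"jaw":0},{"translation":[-138,-7,30],"angular":[0,0,0],"jaw":0},{"translation":[-138,-7,30],"angular":[0,0,0],"jaw":0},{"translation":[-138,-7,30],"angular":[0,0,0],"jaw":0},{"translation":[-138,-7,30],"angular":[0,0,0],"jaw":0}]'
python3 - <<'E'
from h import *
rel((566,-160.5,220,4.5))
a=snap('wrist','w2.png');b=snap('top','t2.png')
o=ctrl.get_obs()['ee_pos'];tip=np.array(o)-[0,0,81]
print('wrist proj tip',proj('wrist',tip),'ring',proj('wrist',(566,-160.5,110)),'top proj handle top',proj('top',np.array(o)+[0,0,51]),'tip',proj('top',tip))
cv2.imwrite('pics/c2.png',cv2.resize(a[100:340,200:440,::-1],(600,600),interpolation=2))
E
```

```text
t: 6.75
ee_pos: [566.4, -147.8, 222.1]
orientation: [2.133, 2.306, 0.0]
ft_force: [-0.4, 0.4, -1.5]
width: 24.2
grasp_force: 29.7
t 6.75 at [ 566.4 -147.8  222.1] yaw 4.5 w 24.2 F [-0.4  0.4 -1.5]
(566, -160.5, 220, 4.5) [-12.6, -1.4, 2.1] [0.001, 0.0, -0.0]
wrist proj tip [316.6 251.7] ring [315.1 255.5] top proj handle top [428.9 221.4] tip [413.7 227.8]
```

View pics/c2.png

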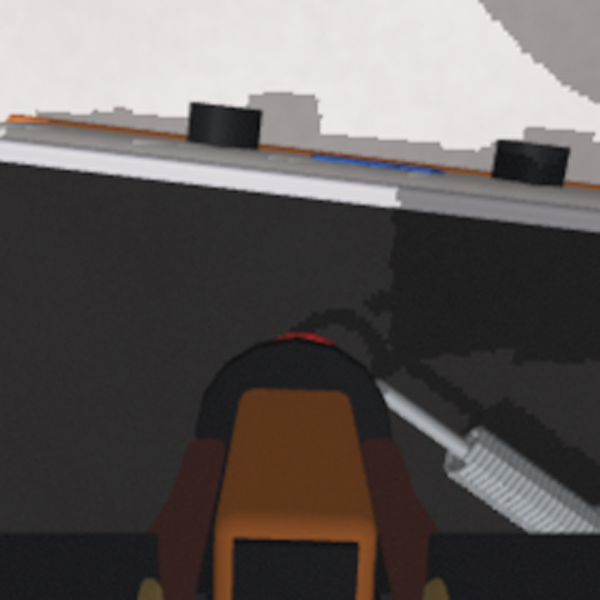

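The handle hides the pin. The guard (centre column about 318, far edge at row 234.8) and the ring's far edge (323,232.4) are visible, so I'll calibrate from those.

```bash
python3 - <<'E'
from h import *
o=np.array(ctrl.get_obs()['ee_pos']);a=np.linspace(0,2*np.pi,90)
for dy in (-4,-2,0,2,4,6):
    q=np.array([proj('wrist',o+[22*np.cos(t),dy+22*np.sin(t),z]) for t in a for z in(-21,-15)])
    print(dy,q[:,0].min(),q[:,0].max(),q[:,1].min())
q=np.array([proj('wrist',[566+16*np.cos(t),-160.5+16*np.sin(t),110]) for t in a]);i=q[:,1].argmin();print('ring far',q[i])
# top: orange / red
im=cv2.imread('pics/t2.png').astype(int);B,G,Rr=im[...,0],im[...,1],im[...,2]
c=im[190:270,380:480].astype(np.uint8);cv2.imwrite('pics/c3.png',cv2.resize(c,(750,600),interpolation=2))
E
```

```text
-4 276.8 355.3 251.3
-2 277.0 355.7 247.9
0 277.1 356.1 244.5
2 277.3 356.4 241.0
4 277.5 356.8 237.5
6 277.6 357.2 234.0
ring far [315.5 237. ]
```

View pics/c3.png

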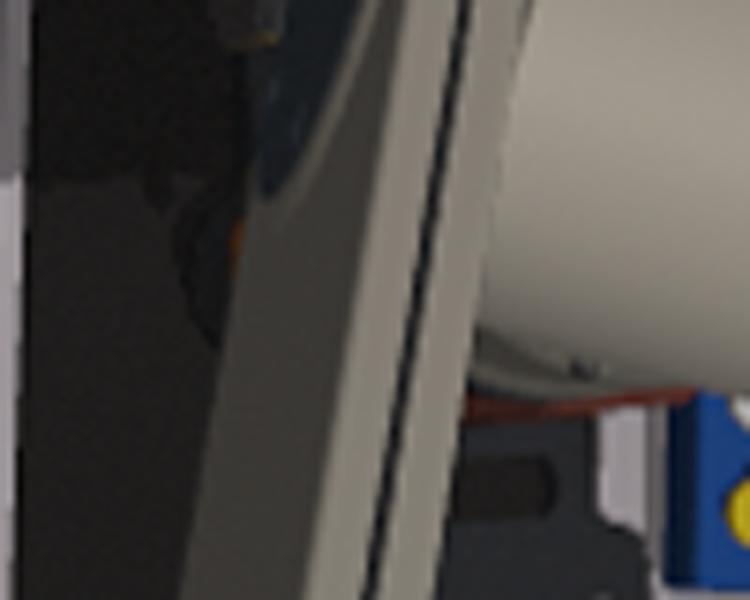

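The top view is blocked by the arm. I'll shift 35 mm toward -y so the wrist camera sees the whole ring next to the guard.

```bash
python3 -m creep '[{"translation":[-25,0,0],"angular":[0,0,0],"jaw":0},{"translation":[-45,0,0],"angular":[0,0,0],"jaw":0},{"translation":[-45,0,0],"angular":[0,0,0],"jaw":0},{"translation":[-45,0,0],"angular":[0,0,0],"jaw":0},{"translation":[-45,0,0],"angular":[0,0,0],"jaw":0},{"translation":[-45,0,0],"angular":[0,0,0],"jaw":0},{"translation":[-45,0,0],"angular":[0,0,0],"jaw":0},{"translation":[-45,0,0],"angular":[0,0,0],"jaw":0}]'
python3 - <<'E'
from h import *
o=np.array(ctrl.get_obs()['ee_pos']);a=snap('wrist','w3.png').astype(int)
rel()
r=(a[...,0]>90)&(a[...,0]>2.5*a[...,1])&(a[...,0]>2.5*a[...,2]);r[300:]=0;r[:150]=0
n,l,s,c=cv2.connectedComponentsWithStats(r.astype(np.uint8));print(s[1:][s[1:,4]>20])
ys,xs=np.where(r);h=cv2.convexHull(np.c_[xs,ys].astype(np.float32));e=cv2.fitEllipse(h);print(e,'ring',ray('wrist',e[0],110),'pred px',proj('wrist',(566,-160.5,110)))
t=np.linspace(0,2*np.pi,90)
for dy in (-2,0,2,4,6):
    q=np.array([proj('wrist',o+[22*np.cos(u),dy+22*np.sin(u),z]) for u in t for z in(-21,-15)]);print(dy,q[:,0].min(),q[:,0].max(),q[:,1].min())
cv2.imwrite('pics/c4.png',cv2.resize(a[140:340,210:410,::-1].astype(np.uint8),(600,600),interpolation=2))
E
```

```text
t: 7.85
ee_pos: [569.6, -193.2, 221.7]
orientation: [2.134, 2.305, 0.0]
ft_force: [-0.4, -0.5, -1.7]
width: 24.0
grasp_force: 29.7
t 7.9 at [ 569.6 -193.2  221.7] yaw 4.4 w 24.0 F [-0.1 -0.6 -2.2]
[[297 177  47  47 851]]
((319.47540283203125, 199.32044982910156), (43.944068908691406, 47.88004684448242), 36.473716735839844) ring [ 569.3 -158.3  110. ] pred px [315.2 201.8]
-2 277.0 355.7 247.9
0 277.1 356.1 244.4
2 277.3 356.5 241.0
4 277.5 356.8 237.5
6 277.6 357.2 234.0
```

View pics/c4.png

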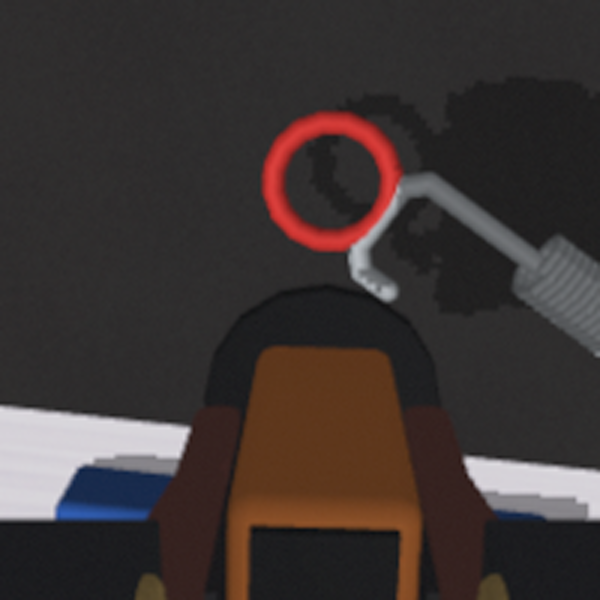

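The ring centre is at px (319.5,199.3), giving (569,-158), which agrees with the top view to about 3 mm. From the guard's far edge (row 235) the pin is about 30 mm short of the ring in +y. I'll shift and lower.

```bash
python3 -m creep '[{"translation":[20,0,0],"angular":[0,0,0],"jaw":0},{"translation":[30,0,0],"angular":[0,0,0],"jaw":0},{"translation":[30,0,0],"angular":[0,0,0],"jaw":0},{"translation":[30,0,15],"angular":[0,0,0],"jaw":0},{"translation":[30,0,30],"angular":[0,0,0],"jaw":0},{"translation":[30,0,44],"angular":[0,0,0],"jaw":0},{"translation":[30,0,44],"angular":[0,0,0],"jaw":0},{"translation":[30,0,44],"angular":[0,0,0],"jaw":0}]'
python3 - <<'E'
from h import *
rel()
P=np.array([686,-215.]);off=np.array([.5,3.5])
for th,s in ((149,10),(149,30),(149,50),(160,52),(170,52),(179,52),(181,52),(179,40),(179,20),):
    c=np.cos(np.radians(th));n=np.sin(np.radians(th));R=np.array([[c,-n],[n,c]])
    t=P+R@[131+s+9,15]-off;print(th,s);rel((*t,178,4.4))
E
```

```text
t: 8.9
ee_pos: [567.5, -163.6, 177.6]
orientation: [-2.135, -2.305, -0.0]
ft_force: [0.5, -0.8, -0.6]
width: 24.2
grasp_force: 29.7
t 8.9 at [ 567.5 -163.6  177.6] yaw 4.4 w 24.2 F [ 0.5 -0.8 -0.6]
149 10
t 8.9 at [ 567.5 -163.6  177.6] yaw 4.4 w 24.2 F [ 0.5 -0.8 -0.6]
(np.float64(549.1993337710323), np.float64(-154.1017982740235), 178, 4.4) [10.8, -17.5, -0.4] [-0.0, -0.0, -0.0]
149 30
t 8.9 at [ 567.5 -163.6  177.6] yaw 4.4 w 24.2 F [ 0.5 -0.8 -0.6]
(np.float64(532.0559877569901), np.float64(-143.80103677582244), 178, 4.4) [22.4, -33.8, -0.4] [-0.0, -0.0, -0.0]
149 50
t 8.9 at [ 567.5 -163.6  177.6] yaw 4.4 w 24.2 F [ 0.5 -0.8 -0.6]
(np.float64(514.9126417429479), np.float64(-133.50027527762137), 178, 4.4) [34.0, -50.1, -0.4] [-0.0, -0.0, -0.0]
160 52
t 8.9 at [ 567.5 -163.6  177.6] yaw 4.4 w 24.2 F [ 0.5 -0.8 -0.6]
(np.float64(499.94871465922057), np.float64(-166.9275217932602), 178, 4.4) [1.8, -67.6, -0.4] [-0.0, -0.0, -0.0]
170 52
t 8.9 at [ 567.5 -163.6  177.6] yaw 4.4 w 24.2 F [ 0.5 -0.8 -0.6]
(np.float64(493.8121887566521), np.float64(-199.9316661831325), 178, 4.4) [-30.6, -76.2, -0.4] [-0.0, -0.0, -0.0]
179 52
t 8.9 at [ 567.5 -163.6  177.6] yaw 4.4 w 24.2 F [ 0.5 -0.8 -0.6]
(np.float64(493.2674564334136), np.float64(-230.14685339138745), 178, 4.4) [-60.7, -79.1, -0.4] [-0.0, -0.0, -0.0]
181 52
t 8.9 at [ 567.5 -163.6  177.6] yaw 4.4 w 24.2 F [ 0.5 -0.8 -0.6]
(np.float64(493.7910286265321), np.float64(-236.84857746330434), 178, 4.4) [-67.4, -79.1, -0.4] [-0.0, -0.0, -0.0]
179 40
t 8.9 at [ 567.5 -163.6  177.6] yaw 4.4 w 24.2 F [ 0.5 -0.8 -0.6]
(np.float64(505.26562877529034), np.float64(-230.35628226863486), 178, 4.4) [-61.8, -67.1, -0.4] [-0.0, -0.0, -0.0]
179 20
t 8.9 at [ 567.5 -163.6  177.6] yaw 4.4 w 24.2 F [ 0.5 -0.8 -0.6]
(np.float64(525.2625826784181), np.float64(-230.70533039738052), 178, 4.4) [-63.7, -47.2, -0.4] [-0.0, -0.0, -0.0]
```

```bash
python3 -m creep '[{"translation":[6,-10,0],"angular":[0,0,0],"jaw":0},{"translation":[12,-18,0],"angular":[0,0,0],"jaw":0},{"translation":[17,-26,0],"angular":[0,0,0],"jaw":0},{"translation":[22,-34,0],"angular":[0,0,0],"jaw":0},{"translation":[28,-42,0],"angular":[0,0,0],"jaw":0},{"translation":[34,-50,0],"angular":[0,0,0],"jaw":0},{"translation":[34,-50,0],"angular":[0,0,0],"jaw":0},{"translation":[34,-50,0],"angular":[0,0,0],"jaw":0}]'
python3 - <<'E'
from h import *
snap('top','t5.png');a=snap('wrist','w5.png');rel();print(ctrl.get_obs()['moment'])
cv2.imwrite('pics/c5.png',cv2.resize(a[100:340,200:440,::-1],(600,600),interpolation=2))
E
```

```text
t: 9.9
ee_pos: [516.0, -133.7, 178.4]
orientation: [2.132, 2.303, 0.002]
ft_force: [5.2, -2.9, -1.9]
width: 24.1
grasp_force: 30.0
t 10.0 at [ 516.  -133.8  178.3] yaw 4.4 w 23.7 F [ 6.1 -3.  -2.1]
[-0.73799698 -1.52570339 -0.02481212]
```

View pics/c5.png

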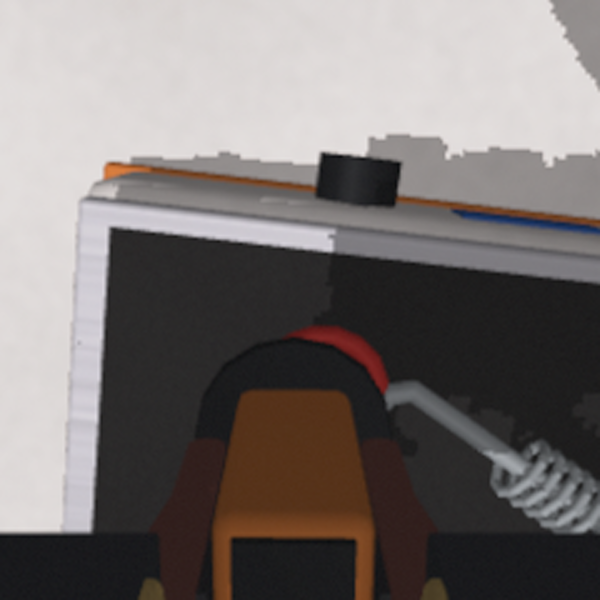

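The spring is hooked on the pin and visibly stretched, with about 6.5 N of pull (roughly 52 mm of stretch). Next is the swing around the arc.

```bash
python3 -m creep '[{"translation":[-16,-11,0],"angular":[0,0,0],"jaw":0},{"translation":[-32,-19,0],"angular":[0,0,0],"jaw":0},{"translation":[-49,-24,0],"angular":[0,0,0],"jaw":0},{"translation":[-65,-27,0],"angular":[0,0,0],"jaw":0},{"translation":[-80,-29,0],"angular":[0,0,0],"jaw":0},{"translation":[-95,-30,0],"angular":[0,0,0],"jaw":0},{"translation":[-95,-30,0],"angular":[0,0,0],"jaw":0},{"translation":[-95,-30,0],"angular":[0,0,0],"jaw":0}]'
python3 - <<'E'
from h import *
snap('top','t6.png');a=snap('wrist','w6.png');rel()
cv2.imwrite('pics/c6.png',cv2.resize(a[100:340,240:480,::-1],(600,600),interpolation=2))
E
```

```text
t: 11.0
ee_pos: [493.5, -230.3, 178.1]
orientation: [2.134, 2.303, 0.003]
ft_force: [6.1, 1.3, -1.0]
width: 23.9
grasp_force: 30.0
t 11.1 at [ 493.5 -230.2  178.2] yaw 4.4 w 24.1 F [ 6.4  0.4 -0.3]
```

View pics/c6.png

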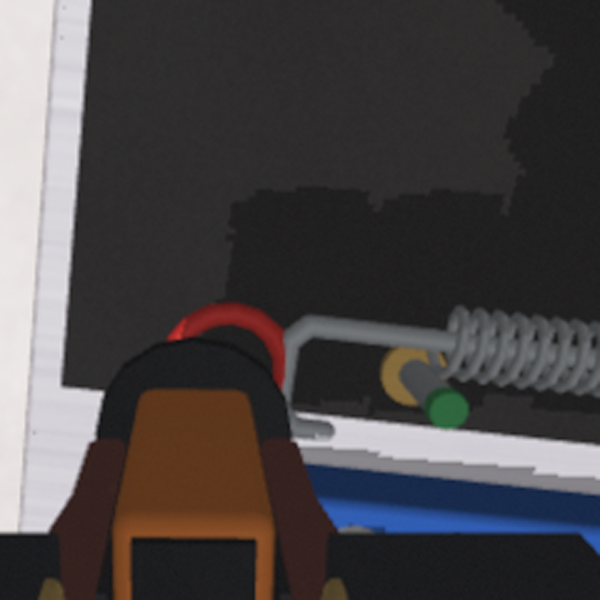

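The hook is stretched past the post. The post (433,396 at wire height) sits between stem (row ~338) and lip (~438), so it is in line with the mouth. I'll ease back so the hook catches, then centre the pin in the ring.

```bash
python3 -m creep '[{"translation":[-3,5,0],"angular":[0,0,0],"jaw":0},{"translation":[-4.5,11,0],"angular":[0,0,0],"jaw":0},{"translation":[-5.5,17,0],"angular":[0,0,0],"jaw":0},{"translation":[-5.5,23,0],"angular":[0,0,0],"jaw":0},{"translation":[-5,29,0],"angular":[0,0,0],"jaw":0},{"translation":[-4,35,0],"angular":[0,0,0],"jaw":0},{"translation":[-3,40,0],"angular":[0,0,0],"jaw":0},{"translation":[-3,40,0],"angular":[0,0,0],"jaw":0}]'
python3 - <<'E'
from h import *
snap('top','t7.png');a=snap('wrist','w7.png');rel()
cv2.imwrite('pics/c7.png',cv2.resize(a[100:340,240:480,::-1],(600,600),interpolation=2))
E
```

```text
t: 12.1
ee_pos: [531.3, -229.8, 177.0]
orientation: [-2.132, -2.304, 0.002]
ft_force: [0.1, 0.4, -2.5]
width: 24.0
grasp_force: 30.0
t 12.2 at [ 531.3 -230.   177.1] yaw 4.4 w 23.8 F [-0.4  0.1 -1.2]
```

View pics/c7.png

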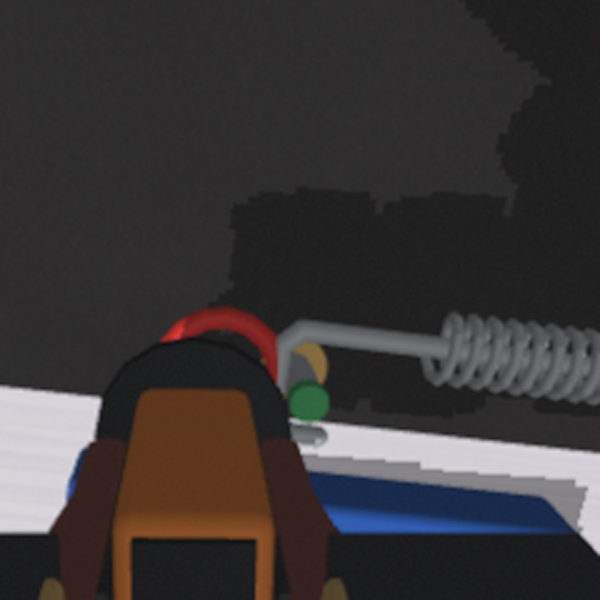

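The hook sits on the post and the force has dropped to about zero. I'll back the pin off 4 mm more, hold, then lift straight out.

```bash
python3 -m creep '[{"translation":[0,4,0],"angular":[0,0,0],"jaw":0},{"translation":[0,4,0],"angular":[0,0,0],"jaw":0},{"translation":[0,4,0],"angular":[0,0,0],"jaw":0},{"translation":[0,4,0],"angular":[0,0,0],"jaw":0},{"translation":[0,4,-10],"angular":[0,0,0],"jaw":0},{"translation":[0,4,-25],"angular":[0,0,0],"jaw":0},{"translation":[0,4,-50],"angular":[0,0,0],"jaw":0},{"translation":[0,4,-75],"angular":[0,0,0],"jaw":0}]'
python3 - <<'E'
from h import *
rel((449,331,250,4.4))
E
```

```text
t: 13.2
ee_pos: [536.5, -230.1, 254.6]
orientation: [2.134, 2.305, 0.001]
ft_force: [-0.2, -0.3, -1.2]
width: 24.5
grasp_force: 30.0
t 13.2 at [ 536.5 -230.1  254.6] yaw 4.4 w 24.5 F [-0.2 -0.3 -1.2]
(449, 331, 250, 4.4) [566.1, -44.1, 4.3] [0.001, 0.001, 0.0]
```

```bash
python3 -m creep '[{"translation":[50,0,0],"angular":[0,0,0],"jaw":0},{"translation":[108,-3,0],"angular":[0,0,0],"jaw":0},{"translation":[166,-8,0],"angular":[0,0,0],"jaw":0},{"translation":[224,-13,0],"angular":[0,0,0],"jaw":0},{"translation":[282,-20,0],"angular":[0,0,0],"jaw":0},{"translation":[340,-26,0],"angular":[0,0,0],"jaw":0},{"translation":[395,-32,0],"angular":[0,0,0],"jaw":0},{"translation":[445,-36,0],"angular":[0,0,0],"jaw":0}]'
python3 - <<'E'
from h import *
rel((449,331,200,4.4))
a=snap('top','t8.png');cv2.imwrite('pics/c8.png',cv2.resize(a[140:260,380:500,::-1],(600,600),interpolation=2))
E
```

```text
t: 14.2
ee_pos: [465.9, 213.0, 254.2]
orientation: [2.133, 2.305, 0.003]
ft_force: [0.9, 0.2, -2.3]
width: 24.1
grasp_force: 30.0
t 14.2 at [465.9 213.  254.2] yaw 4.4 w 24.1 F [ 0.9  0.2 -2.3]
(449, 331, 200, 4.4) [118.9, -7.9, 54.3] [0.002, -0.001, 0.001]
```

View pics/c8.png

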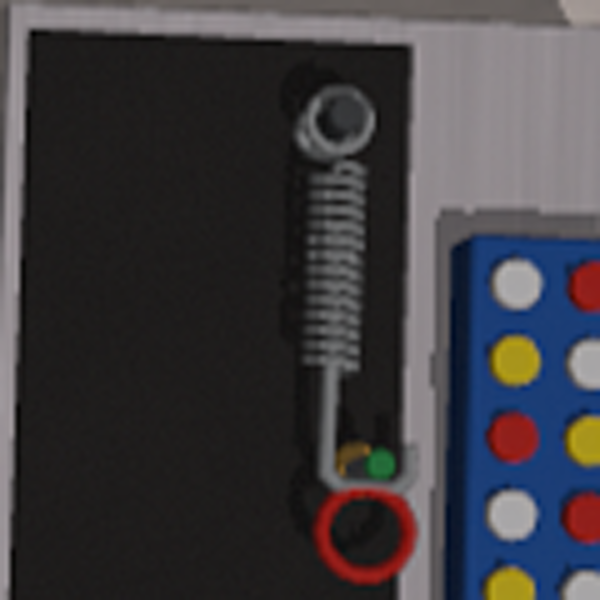

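The hook hangs on the post: the green top at (380,464) is inside the mouth, the ring is free, and the spring is stretched. Now I'll take the puller back over its stand.

```bash
python3 -m creep '[{"translation":[50,-3,0],"angular":[0,0,0],"jaw":0},{"translation":[95,-6,10],"angular":[0,0,0],"jaw":0},{"translation":[117,-8,35],"angular":[0,0,0],"jaw":0},{"translation":[119,-8,54],"angular":[0,0,0],"jaw":0},{"translation":[119,-8,54],"angular":[0,0,0],"jaw":0},{"translation":[119,-8,54],"angular":[0,0,0],"jaw":0},{"translation":[119,-8,54],"angular":[0,0,0],"jaw":0},{"translation":[119,-8,54],"angular":[0,0,0],"jaw":0}]'
python3 - <<'E'
from h import *
rel((449,331,92,4.4))
E
```

```text
t: 15.25
ee_pos: [449.5, 328.9, 199.5]
orientation: [2.135, 2.305, 0.002]
ft_force: [-0.1, 0.1, -1.2]
width: 23.8
grasp_force: 30.0
t 15.25 at [449.5 328.9 199.5] yaw 4.4 w 23.8 F [-0.1  0.1 -1.2]
(449, 331, 92, 4.4) [2.1, -0.5, 107.5] [0.001, -0.001, -0.0]
```

```bash
python3 -m creep '[{"translation":[2,0,10],"angular":[0,0,0],"jaw":0},{"translation":[2,0,30],"angular":[0,0,0],"jaw":0},{"translation":[2,0,50],"angular":[0,0,0],"jaw":0},{"translation":[2,0,70],"angular":[0,0,0],"jaw":0},{"translation":[2,0,88],"angular":[0,0,0],"jaw":0},{"translation":[2,0,100],"angular":[0,0,0],"jaw":0},{"translation":[2,0,105],"angular":[0,0,0],"jaw":0},{"translation":[2,0,105],"angular":[0,0,0],"jaw":0}]'
```

```text
t: 16.25
ee_pos: [449.0, 331.0, 93.6]
orientation: [-2.134, -2.305, 0.0]
ft_force: [0.6, -0.1, -0.5]
width: 23.9
grasp_force: 30.0
```

```bash
python3 -m creep '[{"translation":[0,0,1.5],"angular":[0,0,0],"jaw":0},{"translation":[0,0,1.5],"angular":[0,0,0],"jaw":1},{"translation":[0,0,1.5],"angular":[0,0,0],"jaw":1},{"translation":[0,0,1.5],"angular":[0,0,0],"jaw":1},{"translation":[0,0,1.5],"angular":[0,0,0],"jaw":1},{"translation":[0,0,1.5],"angular":[0,0,0],"jaw":1},{"translation":[0,0,1.5],"angular":[0,0,0],"jaw":1},{"translation":[0,0,1.5],"angular":[0,0,0],"jaw":1}]'
python3 -m creep '[{"translation":[0,0,-20],"angular":[0,0,0],"jaw":1},{"translation":[0,0,-60],"angular":[0,0,0],"jaw":1},{"translation":[0,0,-110],"angular":[0,0,0],"jaw":1},{"translation":[0,0,-160],"angular":[0,0,0],"jaw":1},{"translation":[-10,0,-200],"angular":[0,0,0],"jaw":1},{"translation":[-10,0,-200],"angular":[0,0,0],"jaw":1},{"translation":[-10,0,-200],"angular":[0,0,0],"jaw":1},{"translation":[-10,0,-200],"angular":[0,0,0],"jaw":1}]'
python3 - <<'E'
from h import *
rel();a=snap('side','s9.png');b=snap('top','t9.png');cv2.imwrite('pics/c9.png',np.hstack([cv2.resize(a[230:430,240:440,::-1],(400,400)),cv2.resize(b[140:260,380:500,::-1],(400,400))]))
E
```

```text
t: 17.25
ee_pos: [448.9, 330.9, 92.2]
orientation: [-2.134, -2.305, 0.0]
ft_force: [-0.8, -0.9, 0.2]
width: 87.1
grasp_force: 0.0
t: 18.25
ee_pos: [448.9, 320.6, 290.5]
orientation: [-2.134, -2.305, 0.005]
ft_force: [0.2, 0.2, 0.1]
width: 87.7
grasp_force: 0.0
t 18.25 at [448.9 320.6 290.5] yaw 4.4 w 87.7 F [0.2 0.2 0.1]
```

View pics/c9.png

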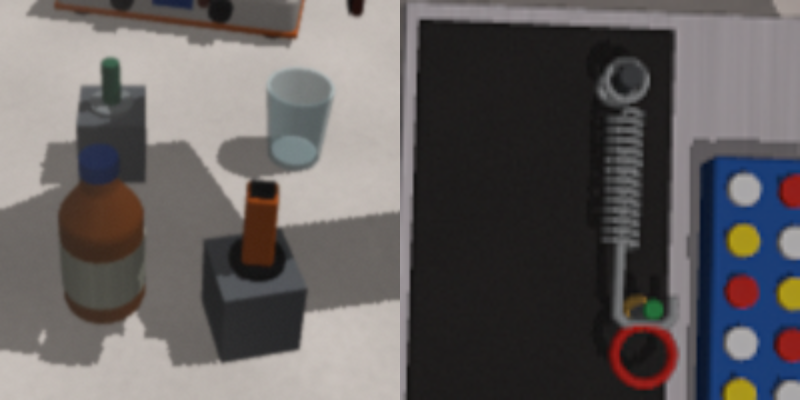

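The puller stands upright with its guard on its stand, the bystanders haven't moved, and the hook is on the post.

```bash
python3 -c "
from workcell import ctrl
print(ctrl.close_job())"
```

```text
the job is handed in; nothing more can be done
None
```

I handed the job in at about 18 s: the last pictures show the spring hooked on the anchor post, the puller upright in its stand and released, and the bystanders where they were; the judge's verdict was not returned.

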